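# Clamp a glued batten onto its stretcher bar

## Task

Take the orange spring clamp off its storage rail by squeezing its handles and, keeping it squeezed open, set it down gently over the wooden stretcher bar and the red batten until the bar's top edge has pushed in the clamp's yellow sprung foot. Still squeezed open and with the foot pressed in, slide it along the bar until its black spine gently touches the face of the blue stop, then let it close so that it pulls the batten tight against the bar. Leave it clamped there upright, foot still pressed in and spine up against the stop, and leave the jar, tin and cup where they are.

Things in the scene. Friction and masses are not known exactly. Their poses are not given: they have to be found in the camera images.
- clamp_grip (a point): Spring clamp (85 to 160 g, 94 mm high, handles up): point midway between its orange handle plates. x: along the rail at the start; y: line of squeezing and jaw opening; z up. Plates 26 mm wide (x), 22 tall, splayed at rest: 64 mm over their upper outer edges, 7 mm above this point. Squeezed to 30 mm they stand upright, 11 mm above to 11 mm below this point.
- clamp_seat (a point): Centre of the underside of the clamp's black spine (36 mm along x, 28 along y, 14 high), 45 mm below clamp_grip. The jaws (20 mm wide along x) hang 38 mm below it, inner faces 18 mm apart at rest, about 43 mm fully open.
- clamp_arm_left (a joint): Opening of the clamp's left arm, rad: 0 sprung shut, 0.38 fully open (hard stop). The right arm mirrors it. Squeezing takes about 6 N on each plate at first, 13 N fully open; let go, it shuts with about 7 N.
- rail: Storage rail, fixed: plywood foot 180 x 80 x 10 mm with a wooden board on edge, 160 mm along x, 17 mm thick along y, centred, top edge 70 mm above the origin (centre of the underside). The clamp hangs astride the board, foot on the top edge (spine 5 mm above it), jaws just clear of its sides, x along the board.
- jig: Gluing jig, fixed: plywood base 230 x 110 x 12 mm, origin at the centre of its underside. On it a pale wooden stretcher bar on edge, 200 mm along x, its sides at y = -13 and +3 mm. The bar's top edge lies 70 to 82 mm above the origin: it differs and is not measured, find it by touch. More than 20 N of the spine on bar or stop spoils the work.
- batten (a joint): Gap in m between the bar's +y side and the red batten (140 mm along x, 10 thick, 45 high, top 3 mm below the bar's top, centred on the bar along x) on its two dowels: 0.003 to 0.005 at the start, 0 tight. Slides with 1.5 N of friction, stays where left. Bar and batten with no gap are 26 mm thick, centred on the jig's y = 0.
- paint_jar_mid (a point): Bystander: paint jar with blue lid, 54 mm across, 70 mm high; this point is its centre.
- varnish_tin_mid (a point): Bystander: steel tin, 72 mm across, 100 mm high; this point is its centre.
- brush_cup_mid (a point): Bystander: white cup, 72 mm across, 90 mm high; this point is its centre.
- stop_face (a point): Point on the face towards the jig's -x of the blue stop bracket, at the jig's y = 0, 90 mm above its underside; x along the jig's x. The bracket (24 mm along x, y -21 to +3 mm, top 98 mm up) straddles the bar, 20 to 45 mm from the jig's origin. On the -x side of the face the bar's top is free.
- clamp_foot (a joint): The yellow foot (24 mm along x, 12 along y) under the clamp's spine: m pushed in. 0: it stands 5 mm below the spine's underside; 0.005: level with it, the spine then bears. Sprung: 1.5 N to start, 4 N at 0.005. Pressed in by over 0.0012 counts as seated.

How it is judged:
On the way, in this order (a step that is already met when the one before it is completed fails the run):
1. the clamp is lifted off its rail (z of clamp_grip in the frame of rail above 0.165 m), for 0.1 s.
2. the clamp, still squeezed open, stands on the bar with its foot pressed in and its spine up against the stop (value of joint clamp_arm_left above 0.22 rad and value of joint clamp_foot above 0.0012 m and x of clamp_seat in the frame of stop_face between -0.0205 and -0.0155 m and y of clamp_seat in the frame of jig between -0.015 and 0.015 m), for 0.1 s.
At the end, for the whole second after the job is handed in: The clamp, let go and at rest, grips bar and batten: foot pushed in over 1.2 mm, spine within 3.5 mm of the stop, upright within 7 degrees; batten within 1.5 mm of the bar and pressed with over 2 N; jar, tin and cup moved under 25 mm (value of joint clamp_foot above 0.0012 m and x of clamp_seat in the frame of stop_face between -0.0215 and -0.0155 m and y of clamp_seat in the frame of jig between -0.015 and 0.015 m and angle between clamp's own z axis and vertical below 0.12 rad and value of joint batten below 0.0015 m and contact force between clamp and batten above 2 N and linear speed of clamp below 0.02 m/s and distance of each of paint_jar_mid, varnish_tin_mid, brush_cup_mid from where it was at the start of the episode below 0.025 m); the robot touches nothing.
It fails at once if the clamp's spine is pressed on the bar or the stop with more than 20 N (contact force between clamp_c0 and jig above 20 N).
It fails at once if the gripper pushes the jig, bar, batten or stop with more than 10 N (contact force between the arm and jig above 10 N).
It fails at once if a bystander is knocked (distance of any of paint_jar_mid, varnish_tin_mid, brush_cup_mid from where it was at the start of the episode above 0.025 m).
It also fails if it takes over 50 s, if anything falls off the work surface, if the arm or the gripper's body presses on something with over 40 N, if the wrist force passes 120 N, or if a joint passes its speed limit or range.

## Robot

A 7-joint arm with a two-finger parallel gripper is mounted at the origin on the work surface. World frame = base frame: x ahead of the robot, y to its left, z up, the work surface at z = 0. Lengths are in m, angles in rad, forces in N, time in s.
With the tool pointing down it reaches from about 0.4 to 0.85 m from the base axis. Payload 4.5 kg.
Tool frame: the origin (TCP) lies at the centre of the arm's flange, where the gripper is bolted on; the fingertips stand r.tcp_to_tips ahead of it and the grasp point (between the pads) lies 147 mm ahead of it (r.tcp_to_tips is the distance from the TCP to the fingertips, in m); x points along the fingers, y is the direction in which the jaws open and shut, and the axes are right-handed (so a half turn about x gives the same grasp; the last joint's range is limited). The gripper opens to 88 mm and grips with 3 to 60 N. Pads are 18 mm wide; open, the fingers measure 123 mm over their backs; the gripper's body (75 mm by 187 mm) begins 45 mm behind the grasp point.
Start: joints at [1.139, 0.689, -0.195, 1.565, 0.157, 0.902, -0.215], TCP at [0.281, -0.558, 0.405] pointing down, gripper open.
Joint ranges: [-3.01, 3.01], [-0.46, 2.08], [-1.47, 1.51], [0.13, 2.56], [-1, 4.14], [0.04, 2.09], [-2.66, 2.66]. Speed limits (rad/s): [2.57, 2.57, 3.14, 3.14, 3.14, 3.14, 3.14].

## Interface

Orientations are given as a unit quaternion [x, y, z, w].
In Python, from plant import r, eyes gives the robot as it stands.
- The arm moves only by the tool carry_out, never from a script. Its argument "targets" is text: rows parted by semicolons, each of 5 numbers parted by spaces: the opening, from 0 (shut) to 1 (fully open), then the shift along the tool's x, y, z in mm, then the turn about the tool's x in rad. A call has 1 to 20 rows; each row shifts and turns the commanded pose from where the row before left it, along the tool's axes as they then stand; what a row does not reach is not made up. A row lasts 1/12 s, in which the tool goes at most 41.7 mm and 7.16 degrees, less where a joint would pass 70% of its speed; a pose out of reach is approached as far as the arm can. A call is refused whole if a number of a shift passes 41.7 or a number of a turn 0.125, either way. A call with a gripper value outside its range is refused whole. The fingers move at their own pace and stop on an object; "force" is the grip in N (left out, the last holds). Time passes only in rows, so rows that do not move let the fingers close. It gives the time, the measured TCP pose, the force and the opening at its end, in the units of the state.
- r.get_state(): the state, without advancing time (a new reading comes with each control period).
- eyes.snapshot(name): name is "scene" or "top"; returns (picture, depth): 384x512x3 uint8, blue, green, red; 384x512 float32, m along the optical axis (not along the pixel's ray), 0 where there is no reading.
- eyes.camera_params(name): a dict with "intrinsics" (3x3 intrinsics, pixels), "rvec" (rotation vector, rad) and "tvec" (3), from world to camera coordinates, as OpenCV has them. Camera axes: x right, y down, z forward; pixel columns grow to the right and rows downward; lengths in m; the calibration is good to about 2 mm. A picture is of the moment at which its call begins. camera_params takes no time and is no camera call.
- r.finish_job(): hands the job in, once; it reports no verdict.
The state is a dict: "clock": time; "q": joint angles; "qd": joint speeds; "joint_torque": joint torques, N m; "tool_pos": TCP position; "eef_rot": TCP orientation; "contact_force": force on the tool from outside, world axes, zero at the start; "moment": the same for the moment, N m; "opening": opening from 0.0 (shut) to 1.0 (fully open).
Only numpy, scipy, OpenCV 4.12 (cv2) and the standard library are available. Lean on these libraries where they do the work, as an engineer would, in place of code of your own. Each camera call takes 0.05 s, during which the arm holds its last target.

## Working session

There is one attempt and no reset: what is moved stays moved. The work goes in short steps, Python scripts to look and compute and a tool call to move; the robot and the scene stay as the last step left them, time stands still between calls to the robot, and variables do not carry over. Pictures are saved under pics/ and viewed, and the job is handed in when it is done.

Besides the shell and the picture viewer there is one more tool, called after "Emit:" as name(argument=value, ...), one argument or row to a line, values as JSON. carry_out: Moves the arm, as the interface text tells. Its arguments: {"type":"object","properties":{"targets":{"type":"string"},"force":{"type":"number"}},"required":["targets"]}

```bash
ls; mkdir -p pics; cat > h.py <<'E'
import numpy as np, cv2
from plant import r, eyes
def snap(n):
    im,d=eyes.snapshot(n); np.savez(f'{n}.npz',im=im,d=d); return im,d
def cam(n):
    p=eyes.camera_params(n); K=np.array(p['intrinsics'],float); R=cv2.Rodrigues(np.array(p['rvec'],float))[0]; t=np.array(p['tvec'],float).ravel(); return K,R,t
def cloud(n,d):
    K,R,t=cam(n); v,u=np.mgrid[:d.shape[0],:d.shape[1]]
    c=np.stack([(u-K[0,2])/K[0,0]*d,(v-K[1,2])/K[1,1]*d,d],-1)
    return (c-t)@R
def ray_plane(n,u,v,z):
    K,R,t=cam(n); C=-R.T@t; w=R.T@np.linalg.inv(K)@np.array([u,v,1.]); return C+w*(z-C[2])/w[2]
def proj(n,P):
    K,R,t=cam(n); c=K@(R@np.asarray(P,float)+t); return c[:2]/c[2]
E
python3 - <<'E'
from h import *
s=r.get_state(); print(s); print(r.tcp_to_tips)
for n in ('scene','top'):
    im,d=snap(n); cv2.imwrite(f'pics/{n}0.png',im); K,R,t=cam(n); print(n,K.tolist(),(-R.T@t),R.tolist())
E
```

```text
pics
{'clock': 0.0, 'q': array([ 1.13879278,  0.68996794, -0.194485  ,  1.5663442 ,  0.15724251,
        0.90249737, -0.21511257]), 'qd': array([ 0.00032582,  0.00021592,  0.00020891,  0.00090583, -0.00154009,
       -0.00097324,  0.0005972 ]), 'joint_torque': array([-1.03833827e-03, -5.27553821e+01, -1.26677368e+00, -1.53426522e+01,
       -5.25224023e-02,  6.70815672e-03,  1.45218655e-04]), 'tool_pos': array([ 0.28053417, -0.55813197,  0.40391897]), 'eef_rot': array([-0.68782729, -0.16382714,  0.68820075, -0.16258543]), 'contact_force': array([ 0.34566109,  0.33758618, -0.11720525]), 'moment': array([ 0.00963154,  0.02456746, -0.00939104]), 'opening': 1.0016547045485467}
0.166
scene [[409.7426047663103, 0.0, 259.19538435551686], [0.0, 409.7426047663103, 192.13272749966492], [0.0, 0.0, 1.0]] [ 1.65335263 -0.03734069  0.78812248] [[0.03412501846877669, 0.999368255627806, 0.009928381436155598], [0.536894027027195, -0.009952312799668017, -0.8435909881052897], [-0.8429592438884735, 0.034118046740306274, -0.5368944701052519]]
top [[486.7917019083449, 0.0, 256.7033255697141], [0.0, 486.7917019083449, 189.27039662564005], [0.0, 0.0, 1.0]] [0.38142215 0.0043136  1.69022298] [[-0.029605475534514536, -0.9995426472301943, 0.00616540237382289], [-0.9925463306713105, 0.028667637249110256, -0.11844808164538281], [0.11821716156841654, -0.009626159286512663, -0.992941105891028]]
```

View pics/scene0.png

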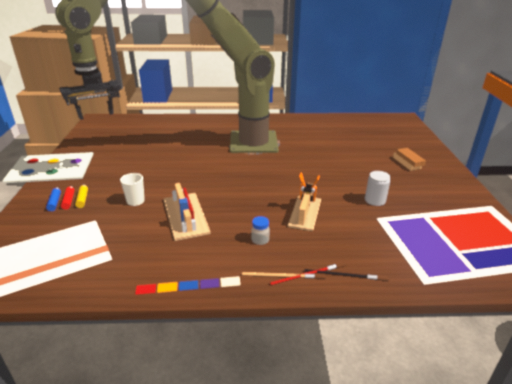

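View pics/top0.png

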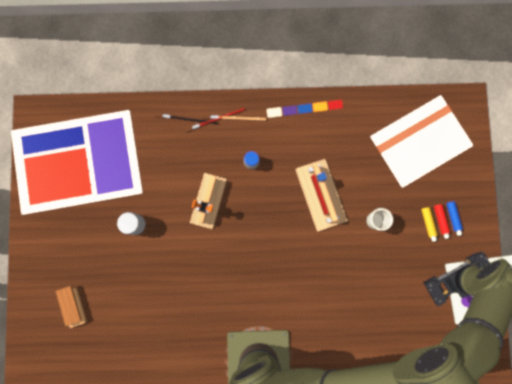

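The scene view shows the jig at about (187,215), the rail with the orange clamp at (306,200), the jar at (260,230), the cup at (133,190) and the tin at (377,188). In the top view the rail is at (208,200) and the jig at (321,195), with its blue stop towards far x. I'll zoom in and measure.

```bash
python3 - <<'E'
from h import *
def crop(n,u0,u1,v0,v1,k):
    im=np.load(n+'.npz')['im']; return cv2.resize(im[v0:v1,u0:u1],None,fx=k,fy=k,interpolation=cv2.INTER_CUBIC)
a=crop('top',180,240,165,240,5); b=crop('top',285,355,150,240,5)
c=crop('scene',280,330,165,235,6); e=crop('scene',155,220,175,245,6)
def row(x,y):
    H=max(x.shape[0],y.shape[0]); p=lambda i:cv2.copyMakeBorder(i,0,H-i.shape[0],0,0,0); return np.hstack([p(x),p(y)])
cv2.imwrite('pics/topz.png',row(a,b)); cv2.imwrite('pics/scz.png',row(c,e))
E
```

```text
(no output)
```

View pics/topz.png

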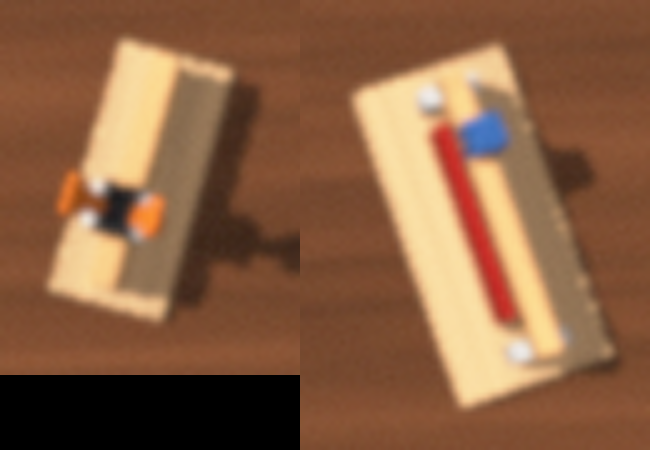

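View pics/scz.png

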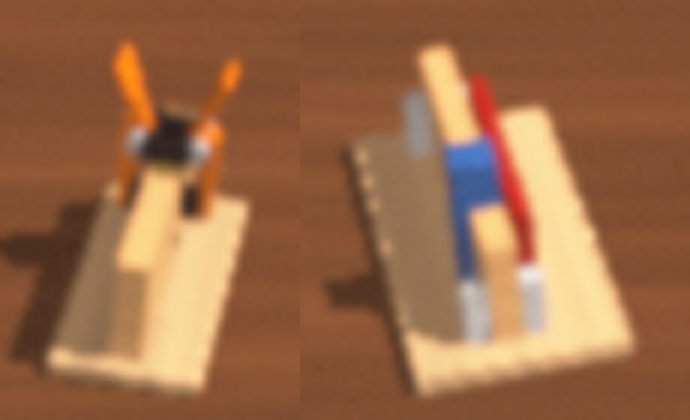

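```bash
cat > m.py <<'E'
from h import *
np.set_printoptions(precision=4,suppress=True)
D={n:np.load(n+'.npz') for n in('top','scene')}
C={n:cloud(n,D[n]['d']) for n in D}
roi={'top':{'rail':(185,232,170,232),'jig':(292,350,155,235)},'scene':{'rail':(282,328,168,232),'jig':(160,212,178,242)}}
for n in D:
    im=D[n]['im']; P=C[n]; hsv=cv2.cvtColor(im,cv2.COLOR_BGR2HSV).astype(int); h,s,v=[hsv[...,i] for i in range(3)]
    b,g,rr=[im[...,i].astype(int) for i in range(3)]
    masks={'orange':(h>=5)&(h<=14)&(s>190)&(v>170),'black':(v<60),'blue':(h>100)&(h<125)&(s>130),'red':((h<5)|(h>174))&(s>170)&(v>100),'yellow':(h>24)&(h<34)&(s>150)}
    for o,(u0,u1,v0,v1) in roi[n].items():
        w=np.zeros(h.shape,bool); w[v0:v1,u0:u1]=1
        # base top plane
        zt=.010 if o=='rail' else .012
        plane=w&(abs(P[...,2]-zt)<.006)&(v>100) if n=='top' else w&(abs(P[...,2]-zt)<.006)&(g>b+15)&(v>75)
        q=P[w&(P[...,2]>.006)][:,:2].astype(np.float32)
        print(n,o,'all>6mm rect',cv2.minAreaRect(q), 'n',len(q),'medz base',np.median(P[plane][:,2]))
        hi=w&(P[...,2]>.062)&(P[...,2]<.09)&(h>8)&(h<24)&(s<170)&(v>120)
        if hi.sum()>5:
            q=P[hi]; m=np.median(q,0); L=cv2.fitLine(q[:,:2].astype(np.float32),cv2.DIST_HUBER,0,.01,.01).ravel()
            print('   board top',q.mean(0),'med z',m[2],'line ang',np.degrees(np.arctan2(L[1],L[0])),len(q))
        for k,mm in masks.items():
            q=P[mm&w&(P[...,2]>.03)]
            if len(q)>3:
                vv,uu=np.where(mm&w&(P[...,2]>.03)); print('   ',k,len(q),'mean',q.mean(0),'min',q.min(0),'max',q.max(0),'px',uu.mean(),vv.mean())
E
python3 m.py
```

```text
top rail all>6mm rect ((0.5045560002326965, 0.1457059532403946), (0.31757980585098267, 0.19939424097537994), 16.825592041015625) n 1201 medz base 0.008907084849543164
   board top [0.5486 0.1586 0.0726] med z 0.07098521091887044 line ang -17.415058 230
    orange 30 mean [0.5199 0.169  0.1211] min [0.5044 0.1374 0.0689] max [0.5381 0.1981 0.1349] px 201.46666666666667 205.7
    black 23 mean [0.5204 0.1676 0.0886] min [0.5093 0.1607 0.0777] max [0.5315 0.1745 0.0966] px 202.95652173913044 206.3913043478261
top jig all>6mm rect ((0.5376639366149902, -0.16748063266277313), (0.33449897170066833, 0.32219499349594116), 88.35900115966797) n 2191 medz base 0.011279813809777786
   board top [ 0.5497 -0.2402  0.07  ] med z 0.07006222553119648 line ang 17.063417 265
    blue 32 mean [ 0.6068 -0.2265  0.098 ] min [ 0.5983 -0.2358  0.0908] max [ 0.6165 -0.2167  0.1077] px 321.46875 176.65625
    red 125 mean [ 0.5508 -0.2192  0.0797] min [ 0.3814 -0.244   0.0519] max [0.6145 0.0043 1.6902] px 319.304 194.12
scene rail all>6mm rect ((1.0522916316986084, 0.049022525548934937), (0.09019217640161514
[... 271 characters left out ...]
85185 183.7962962962963
    black 23 mean [0.53   0.165  0.0864] min [0.5149 0.1561 0.0797] max [0.5418 0.1718 0.0908] px 307.5217391304348 188.08695652173913
scene jig all>6mm rect ((1.042473316192627, -0.1178223192691803), (1.2260817289352417, 0.12379959970712662), 13.271047592163086) n 1558 medz base 0.010511934029887537
   board top [ 0.563  -0.2348  0.068 ] med z 0.06837148237232077 line ang 17.169613 140
    blue 49 mean [ 0.6183 -0.2263  0.0897] min [ 0.6059 -0.2354  0.0745] max [ 0.6266 -0.2169  0.0987] px 182.89795918367346 203.79591836734693
    red 48 mean [ 0.6137 -0.2102  0.0945] min [ 0.4892 -0.2405  0.0443] max [ 1.6534 -0.0373  0.7881] px 188.22916666666666 201.41666666666666
```

```bash
cat > m2.py <<'E'
from h import *
np.set_printoptions(precision=4,suppress=True)
D={n:np.load(n+'.npz') for n in('top','scene')}
roi={'top':{'rail':(185,232,168,234),'jig':(290,352,152,237)},'scene':{'rail':(282,328,190,234),'jig':(158,215,190,244)}}
for n in D:
    im=D[n]['im']; d=D[n]['d']; P=cloud(n,d)
    for o,(u0,u1,v0,v1) in roi[n].items():
        zt=.010 if o=='rail' else .012
        k=6; sub=cv2.resize(im[v0:v1,u0:u1],None,fx=k,fy=k,interpolation=cv2.INTER_CUBIC)
        lab=cv2.cvtColor(sub,cv2.COLOR_BGR2LAB).astype(int); g=sub[...,1].astype(int)
        if n=='top': m=(g>78)
        else: m=(g>85)
        m=m.astype(np.uint8)*255
        m=cv2.morphologyEx(m,cv2.MORPH_CLOSE,np.ones((25,25)))
        m=cv2.morphologyEx(m,cv2.MORPH_OPEN,np.ones((25,25)))
        cs,_=cv2.findContours(m,cv2.RETR_EXTERNAL,cv2.CHAIN_APPROX_NONE); c=max(cs,key=cv2.contourArea)[:,0,:]
        px=(c+.5)/k-.5+[u0,v0]
        W=np.array([ray_plane(n,a,b,zt)[:2] for a,b in px],np.float32)
        print(n,o,cv2.minAreaRect(W))
        vis=sub.copy(); cv2.drawContours(vis,[c[:,None,:]],-1,(0,255,0),1); cv2.imwrite(f'pics/c_{n}_{o}.png',vis)
ims=[cv2.imread(f'pics/c_{n}_{o}.png') for n in D for o in('rail','jig')]
ims=[cv2.resize(i,(int(i.shape[1]*.55),int(i.shape[0]*.55))) for i in ims]
H=max(i.shape[0] for i in ims); cv2.imwrite('pics/cont.png',np.hstack([cv2.copyMakeBorder(i,0,H-i.shape[0],0,0,0) for i in ims]))
E
python3 m2.py
```

```text
top rail ((0.5413089990615845, 0.15807554125785828), (0.16326336562633514, 0.21591442823410034), 88.89085388183594)Traceback (most recent call last):
  File "m2.py", line 18, in <module>
    W=np.array([ray_plane(n,a,b,zt)[:2] for a,b in px],np.float32)
                ~~~~~~~~~^^^^^^^^^^
  File "h.py", line 12, in ray_plane
    K,R,t=cam(n); C=-R.T@t; w=R.T@np.linalg.inv(K)@np.array([u,v,1.]); return C+w*(z-C[2])/w[2]
          ~~~^^^
  File "h.py", line 6, in cam
    p=eyes.camera_params(n); K=np.array(p['intrinsics'],float); R=cv2.Rodrigues(np.array(p['rvec'],float))[0]; t=np.array(p['tvec'],float).ravel(); return K,R,t
ValueError: time passes only in moves, steps and waits
```

```bash
python3 - <<'E'
import re
s=open('h.py').read()
s=s.replace("def cam(n):\n    p=","_c={}\ndef cam(n):\n    if n not in _c: _c[n]=_cam(n)\n    return _c[n]\ndef _cam(n):\n    p=")
open('h.py','w').write(s)
from h import *
t=np.load('top.npz')['im']
print('row200 top', t[200,180:240:2].tolist()); print('row 222 sc',np.load('scene.npz')['im'][220,150:220:3].tolist())
E
```

```text
row200 top [[51, 78, 129], [53, 81, 131], [51, 78, 130], [52, 80, 131], [50, 79, 129], [53, 80, 132], [47, 85, 147], [51, 119, 218], [87, 134, 197], [158, 200, 236], [162, 204, 236], [136, 183, 228], [137, 200, 243], [136, 204, 246], [118, 176, 229], [78, 112, 147], [83, 112, 141], [82, 111, 140], [83, 113, 144], [84, 117, 147], [66, 92, 119], [34, 52, 78], [35, 49, 76], [34, 50, 79], [45, 71, 116], [51, 81, 133], [51, 79, 132], [52, 82, 133], [49, 79, 130], [53, 80, 131]]
row 222 sc [[51, 81, 133], [50, 81, 133], [51, 80, 134], [50, 80, 132], [49, 78, 129], [41, 68, 111], [47, 66, 95], [81, 114, 149], [84, 115, 149], [85, 115, 150], [92, 111, 137], [111, 95, 97], [96, 144, 197], [106, 161, 220], [212, 221, 234], [194, 226, 247], [158, 221, 251], [161, 225, 252], [152, 214, 248], [58, 89, 139], [49, 78, 128], [48, 77, 127], [47, 79, 129], [47, 78, 128]]
```

```bash
sed -i 's/m=(g>78)/m=(g>98)/; s/m=(g>85)/m=(g>98)/' m2.py; python3 m2.py
```

```text
top rail ((0.5493123531341553, 0.16324855387210846), (0.09310217201709747, 0.18943384289741516), 73.79716491699219)
top jig ((0.556841254234314, -0.23265758156776428), (0.23899199068546295, 0.1192111074924469), 16.701217651367188)
scene rail ((0.540697455406189, 0.16385120153427124), (0.08701848983764648, 0.22496256232261658), 73.61620330810547)
scene jig ((0.5449270009994507, -0.2359471321105957), (0.290907084941864, 0.11665390431880951), 16.75081443786621)
```

View pics/cont.png

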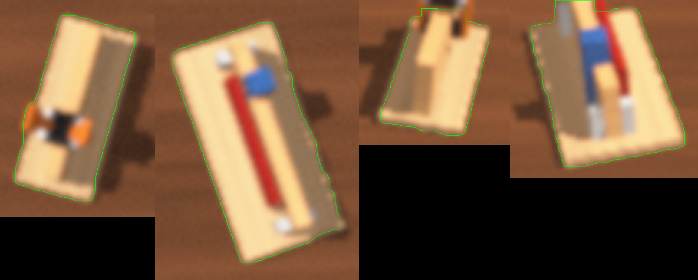

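```bash
cat > m3.py <<'E'
from h import *
from scipy.spatial.transform import Rotation as Ro
np.set_printoptions(precision=4,suppress=True)
s=r.get_state(); M=Ro.from_quat(s['eef_rot']).as_matrix(); print('tool axes cols\n',M, s['clock'])
D={n:np.load(n+'.npz') for n in('top','scene')}
def loc(o,yaw,p):
    c,si=np.cos(yaw),np.sin(yaw); q=p-np.array([*o,0]); return np.stack([q[:,0]*c+q[:,1]*si,-q[:,0]*si+q[:,1]*c,q[:,2]],1)
for n in D:
    im=D[n]['im']; d=D[n]['d']; P=cloud(n,d); hsv=cv2.cvtColor(im,cv2.COLOR_BGR2HSV).astype(int); h,sa,v=[hsv[...,i] for i in range(3)]
    ok=(d>0)
    w=np.zeros(ok.shape,bool)
    u0,u1,v0,v1=(185,232,168,234) if n=='top' else (282,328,165,234); w[v0:v1,u0:u1]=1
    yaw=np.radians(-16.2); o=(.54,.16)
    org=ok&w&(h>=4)&(h<=15)&(sa>170)&(v>120)&(P[...,2]>.05)
    L=loc(o,yaw,P[org]); 
    for nm,m in(('hi+',(L[:,1]>.003)&(L[:,2]>.1)),('hi-',(L[:,1]<.003)&(L[:,2]>.1))):
        print(n,nm,m.sum(),L[m].mean(0),L[m].min(0),L[m].max(0))
    bl=ok&w&(v<70)&(P[...,2]>.07); L=loc(o,yaw,P[bl]); print(n,'spine',len(L),L.mean(0),L.min(0),L.max(0))
    bd=ok&w&(P[...,2]>.06)&(P[...,2]<.08)&(h>8)&(h<24)&(sa<170)&(v>150); L=loc(o,yaw,P[bd]); print(n,'board',len(L),np.median(L,0),np.percentile(L,3,0),np.percentile(L,97,0))
    w[:]=0
    u0,u1,v0,v1=(290,352,152,237) if n=='top' else (158,215,175,244); w[v0:v1,u0:u1]=1
    yaw=np.radians(16.7); o=(.557,-.2327)
    bd=ok&w&(P[...,2]>.06)&(P[...,2]<.095)&(h>8)&(h<24)&(sa<170)&(v>150); L=loc(o,yaw,P[bd]); print(n,'bar',len(L),np.median(L,0),np.percentile(L,3,0),np.percentile(L,97,0))
    k=ok&w&(h>100)&(h<125)&(sa>130)&(P[...,2]>.085); L=loc(o,yaw,P[k]); print(n,'stop top',len(L),np.median(L,0),np.percentile(L,3,0),np.percentile(L,97,0))
    k=ok&w&((h<5)|(h>174))&(sa>170)&(P[...,2]>.06)&(P[...,2]<.11); L=loc(o,yaw,P[k]); print(n,'red',len(L),np.median(L,0),np.percentile(L,3,0),np.percentile(L,97,0))
E
python3 m3.py
```

```text
tool axes cols
 [[-0.0008  0.4492 -0.8934]
 [ 0.0014 -0.8934 -0.4492]
 [-1.     -0.0016  0.0001]] 0.1
top hi+ 29 [-0.022   0.0266  0.1222] [-0.0338  0.0171  0.1017] [-0.0097  0.0316  0.1349]
top hi- 20 [-0.0228 -0.0236  0.1221] [-0.0326 -0.0295  0.1008] [-0.0124 -0.013   0.1328]
top spine 28 [-0.0218  0.0016  0.0887] [-0.033  -0.0047  0.0777] [-0.0096  0.0077  0.0966]
top board 200 [0.0236 0.0003 0.0701] [-0.0695 -0.0079  0.0623] [0.0832 0.0098 0.0769]
top bar 272 [-0.014  -0.0049  0.0699] [-0.0945 -0.013   0.0621] [0.0939 0.0029 0.077 ]
top stop top 32 [ 0.0497 -0.009   0.0978] [ 0.0411 -0.0177  0.0923] [0.0575 0.0022 0.103 ]
top red 114 [-0.0001  0.0126  0.0676] [-0.0645  0.0077  0.0609] [0.0608 0.017  0.0744]
scene hi+ 22 [-0.0151  0.0282  0.1181] [-0.029   0.0203  0.1017] [-0.0044  0.0344  0.129 ]
scene hi- 26 [-0.0176 -0.0206  0.1161] [-0.0348 -0.0277  0.1   ] [-0.0073 -0.0145  0.1303]
scene spine 34 [-0.0117  0.0022  0.0857] [-0.0353 -0.0087  0.0783] [0.0017 0.0113 0.0908]
scene board 122 [0.0416 0.0024 0.0679] [-0.0142 -0.0113  0.0621] [0.0881 0.0113 0.0773]
scene bar 146 [-0.0152 -0.0051  0.0683] [-0.0911 -0.0132  0.0616] [0.1011 0.0167 0.071 ]
scene stop top 34 [ 0.0613 -0.0118  0.0955] [ 0.0494 -0.0185  0.0863] [ 0.0674 -0.0039  0.0983]
scene red 41 [0.0157 0.0113 0.0661] [-0.0634  0.0076  0.0613] [0.0705 0.0147 0.0692]
```

Emit:
carry_out(
  targets="1 0 0 0 0.12; 1 0 0 0 0.12; 1 0 0 0 0.12; 1 0 0 0 0.12; 1 0 0 0 0.12; 1 0 0 0 0.12; 1 0 0 0 0.029",
  force=25,
)

```text
clock: 0.68
tool_pos: [0.2808, -0.5582, 0.4043]
eef_rot: [-0.7, 0.101, 0.7, 0.101]
contact_force: [0.6, -0.8, -0.2]
opening: 1.001
```

```bash
cat > st.py <<'E'
from h import *
from scipy.spatial.transform import Rotation as Ro
import sys
np.set_printoptions(precision=4,suppress=True)
s=r.get_state(); M=Ro.from_quat(s['eef_rot']).as_matrix()
print('t',s['clock'],'q',s['q'],'pos',s['tool_pos'],'tooly deg',np.degrees(np.arctan2(M[1,1],M[0,1])),'xz',M[:,0],'F',s['contact_force'],'M',s['moment'],'op',s['opening'])
if len(sys.argv)>3:
    t=np.array([float(a) for a in sys.argv[1:4]]); print('shift in tool mm',M.T@(t-s['tool_pos'])*1e3)
E
python3 st.py .55 -.2 .404
```

```text
t 0.6833 q [ 1.0171  0.6859  0.0247  1.573  -0.0198  0.8838 -0.8089] pos [ 0.2808 -0.5582  0.4043] tooly deg -106.43975074675424 xz [-0.0007  0.0006 -1.    ] F [ 0.5576 -0.8377 -0.2362] M [0.0714 0.0096 0.0284] op 1.000660907665502
shift in tool mm [   0.3466 -419.6928 -156.7939]
```

Emit:
carry_out(
  targets="1 0 -35 -13 0;1 0 -35 -13 0;1 0 -35 -13 0;1 0 -35 -13 0;1 0 -35 -13 0;1 0 -35 -13 0;1 0 -35 -13 0;1 0 -35 -13 0;1 0 -35 -13 0;1 0 -35 -13 0;1 0 -35 -13 0;1 0 -35 -13 0",
)

```text
clock: 1.68
tool_pos: [0.5487, -0.197, 0.4046]
eef_rot: [-0.7, 0.099, 0.7, 0.099]
contact_force: [0.0, -0.0, -0.6]
opening: 1.003
```

```bash
python3 st.py .5202 .1673 .36
```

```text
t 1.6833 q [ 0.2201  0.6312  0.0775  1.7052 -0.0632  0.8081 -1.5249] pos [ 0.5487 -0.197   0.4046] tooly deg -106.07557796392122 xz [-0.0005  0.0001 -1.    ] F [ 0.0038 -0.0238 -0.6002] M [ 0.0622 -0.0207 -0.033 ] op 1.0032843208124405
shift in tool mm [  44.6261 -342.1684  128.1929]
```

Emit:
carry_out(
  targets="1 4 -34 13 0;1 4 -34 13 0;1 4 -34 13 0;1 4 -34 13 0;1 4 -34 13 0;1 4 -34 13 0;1 4 -34 13 0;1 4 -34 13 0;1 4 -34 13 0;1 4 -36 11 0;1 0 0 0 0;1 0 0 0 0",
)

```text
clock: 2.68
tool_pos: [0.5199, 0.1685, 0.3641]
eef_rot: [-0.7, 0.097, 0.701, 0.097]
contact_force: [-0.0, -1.0, 0.2]
opening: 0.999
```

```bash
python3 st.py .5202 .1673 .267; python3 - <<'E'
from h import *
a,_=snap('top'); b,_=snap('scene')
f=lambda i,u0,u1,v0,v1:cv2.resize(i[v0:v1,u0:u1],None,fx=4,fy=4,interpolation=cv2.INTER_CUBIC)
x=f(a,170,260,150,250); y=f(b,270,360,120,220); cv2.imwrite('pics/over1.png',np.hstack([x,y]))
E
```

```text
t 2.6833 q [-0.4735  0.6448  0.1258  1.8571 -0.1276  0.6481 -2.1167] pos [0.5199 0.1685 0.3641] tooly deg -105.76435597960352 xz [-0.0011  0.0011 -1.    ] F [-0.0492 -1.0493  0.2467] M [ 0.0229 -0.0267 -0.0014] op 0.998785823828327
shift in tool mm [97.1185  1.1383 -0.7755]
```

View pics/over1.png

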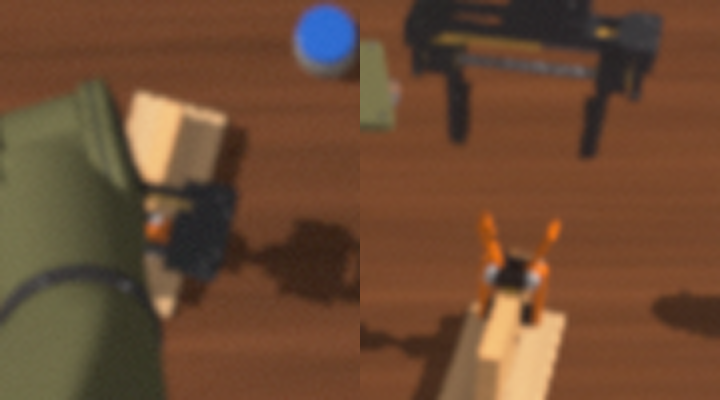

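The open fingers straddle the handles: in the right panel they are at (455,110) and (590,130), with the handles at (490,230) and (550,240) between them. I'll descend in steps.

Emit:
carry_out(
  targets="1 20 1 0 0.007;1 20 0 -1 0;1 20 0 0 0;1 20 0 0 0;1 12 0 0 0;1 5 0 0 0;1 0 0 0 0;1 0 0 0 0",
)

```text
clock: 3.45
tool_pos: [0.5217, 0.163, 0.2681]
eef_rot: [0.7, -0.103, -0.699, -0.103]
contact_force: [-0.4, -0.4, 0.4]
opening: 1.002
```

```bash
python3 st.py .5202 .1673 .267; python3 - <<'E'
from h import *
a,_=snap('top'); b,_=snap('scene')
f=lambda i,u0,u1,v0,v1:cv2.resize(i[v0:v1,u0:u1],None,fx=5,fy=5,interpolation=cv2.INTER_CUBIC)
y=f(b,260,360,130,240); cv2.imwrite('pics/over2.png',y)
E
```

```text
t 3.45 q [-0.4403  0.7977  0.0893  1.9235 -0.1533  0.4264 -2.1008] pos [0.5217 0.163  0.2681] tooly deg -106.71894773991067 xz [ 0.0006 -0.0005 -1.    ] F [-0.4072 -0.3612  0.3855] M [ 0.08    0.0197 -0.0476] op 1.002176880342749
shift in tool mm [ 1.1437 -3.6828  2.6275]
```

View pics/over2.png

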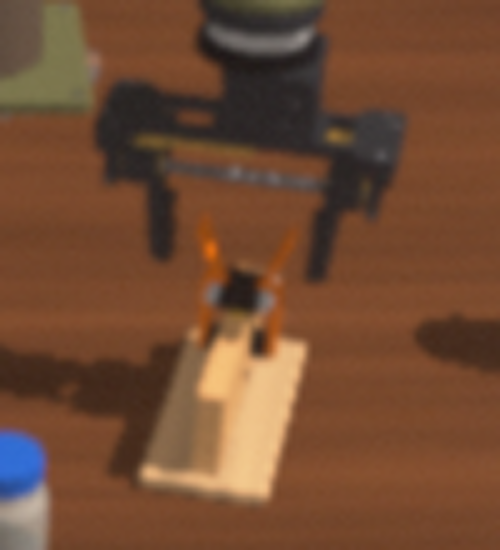

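```bash
python3 st.py .5202 .1673 .267
```

```text
t 3.55 q [-0.4412  0.7968  0.089   1.9231 -0.1534  0.4262 -2.1009] pos [0.5217 0.1637 0.2687] tooly deg -106.6698610652424 xz [ 0.0019  0.0003 -1.    ] F [0.3807 0.7475 0.5526] M [ 0.0506  0.0005 -0.0891] op 1.0005424028851855
shift in tool mm [ 1.6994 -3.0322  2.5193]
```

Emit:
carry_out(
  targets="1 1.5 -3 2.5 -0.007;1 0 0 0 0;1 0 0 0 0",
)

```text
clock: 3.8
tool_pos: [0.5196, 0.1683, 0.2666]
eef_rot: [0.7, -0.099, -0.7, -0.1]
contact_force: [-1.1, -0.7, 0.9]
opening: 1.002
```

```bash
python3 st.py .5202 .1673 .267;
```

```text
t 3.8 q [-0.449   0.7999  0.0867  1.9254 -0.1529  0.4218 -2.1019] pos [0.5196 0.1683 0.2666] tooly deg -106.17057287627405 xz [ 0.0006  0.0005 -1.    ] F [-1.058  -0.6602  0.8994] M [ 0.0641  0.0742 -0.0698] op 1.0018537723564676
shift in tool mm [-0.3966  0.7744 -0.847 ]
```

Emit:
carry_out(
  targets="0.6 0 0 0 0;0.5 0 0 0 0;0.4 0 0 0 0;0.3 0 0 0 0;0.3 0 0 0 0;0.3 0 0 0 0;0.3 0 0 0 0;0.3 0 0 0 0",
  force=25,
)

```text
clock: 4.47
tool_pos: [0.5197, 0.1677, 0.2663]
eef_rot: [0.7, -0.1, -0.7, -0.1]
contact_force: [-0.2, -0.6, 1.4]
opening: 0.421
```

```bash
python3 st.py .5202 .1673 .267; python3 - <<'E'
from h import *
b,_=snap('scene')
f=lambda i,u0,u1,v0,v1:cv2.resize(i[v0:v1,u0:u1],None,fx=5,fy=5,interpolation=cv2.INTER_CUBIC)
y=f(b,260,360,130,240); cv2.imwrite('pics/sq.png',y)
E
```

```text
t 4.4667 q [-0.4482  0.8004  0.0871  1.9254 -0.1528  0.4218 -2.1019] pos [0.5197 0.1677 0.2663] tooly deg -106.22811591989652 xz [ 0.0003 -0.     -1.    ] F [-0.2279 -0.5505  1.4426] M [-0.0103  0.1022  0.0041] op 0.42101073187285964
shift in tool mm [-0.6579  0.263  -0.5489]
```

View pics/sq.png

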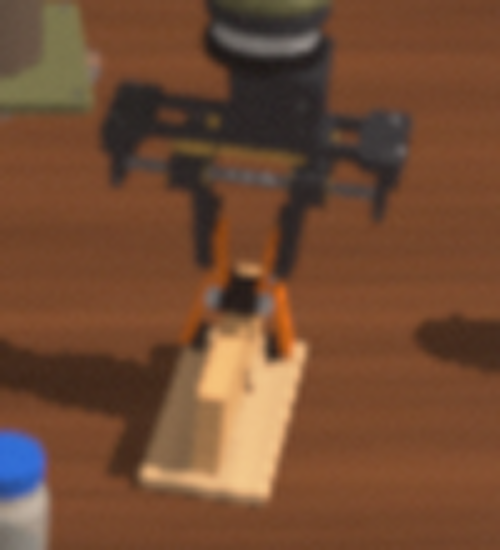

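Emit:
carry_out(
  targets="0.3 0 0 0 0;0.3 0 0 0 0;0.3 0 0 0 0;0.3 0 0 0 0",
)

```text
clock: 4.85
tool_pos: [0.5197, 0.1676, 0.2662]
eef_rot: [0.7, -0.1, -0.7, -0.1]
contact_force: [-0.0, -1.4, 1.7]
opening: 0.32
```

```bash
python3 st.py .5202 .1673 .267
```

```text
t 4.85 q [-0.4482  0.8006  0.0873  1.9255 -0.1528  0.4217 -2.1019] pos [0.5197 0.1676 0.2662] tooly deg -106.23110434472619 xz [ 0.0002 -0.0002 -1.    ] F [-0.0089 -1.3582  1.6545] M [-0.0984  0.0972  0.0103] op 0.32018143089255663
shift in tool mm [-0.7664  0.1898 -0.5505]
```

Emit:
carry_out(
  targets="0.3 -5 0 0 0;0.3 -10 0 0 0;0.3 -15 0 0 0;0.3 -15 0 0 0;0.3 -15 0 0 0;0.3 -15 0 0 0;0.3 -12 0 0 0;0.3 -5 0 0 0;0.3 0 0 0 0;0.3 0 0 0 0;0.3 0 0 0 0",
)

```text
clock: 5.77
tool_pos: [0.5193, 0.1677, 0.3576]
eef_rot: [-0.7, 0.1, 0.701, 0.099]
contact_force: [-0.1, -0.9, -0.6]
opening: 0.322
```

```bash
python3 st.py; python3 - <<'E'
from h import *
b,_=snap('scene')
f=lambda i,u0,u1,v0,v1:cv2.resize(i[v0:v1,u0:u1],None,fx=5,fy=5,interpolation=cv2.INTER_CUBIC)
y=f(b,260,360,110,230); cv2.imwrite('pics/lift.png',y)
s=r.get_state(); print(proj('scene',s['tool_pos']-[0,0,.147+.045]), proj('scene',s['tool_pos']-[0,0,.147]))
E
```

```text
t 5.7667 q [-0.4741  0.654   0.1278  1.8652 -0.1318  0.6321 -2.1196] pos [0.5193 0.1677 0.3576] tooly deg -106.21705201326378 xz [-0.0015 -0.0005 -1.    ] F [-0.1449 -0.9013 -0.5728] M [0.0599 0.0382 0.0118] op 0.3220415232145201
[309.74470894 165.09075174] [310.84780342 152.35974741]
```

View pics/lift.png

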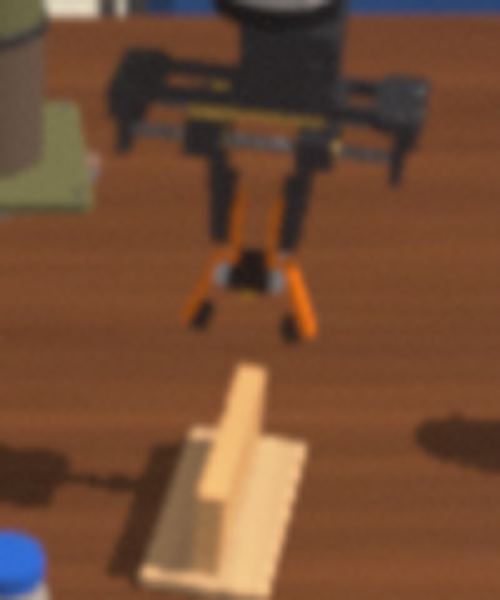

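Emit:
carry_out(
  targets="0.3 0 0 0 -0.08;0.3 0 0 0 -0.1;0.3 0 0 0 -0.1;0.3 0 0 0 -0.1;0.3 0 0 0 -0.1;0.3 0 0 0 -0.09;0.3 0 0 0 0",
)

```text
clock: 6.4
tool_pos: [0.5195, 0.1675, 0.3574]
eef_rot: [-0.699, -0.102, 0.7, -0.102]
contact_force: [0.2, 0.2, 0.1]
opening: 0.324
```

```bash
python3 st.py .5564 -.2308 .3576
```

```text
t 6.4 q [-0.371   0.6486 -0.0415  1.8595  0.0414  0.6359 -1.7194] pos [0.5195 0.1675 0.3574] tooly deg -73.44985028902221 xz [-0.0016 -0.0002 -1.    ] F [0.2125 0.2394 0.0891] M [ 0.004   0.005  -0.0199] op 0.3235120403984738
shift in tool mm [ -0.1445 392.306   78.0989]
```

Emit:
carry_out(
  targets="0.3 0 12 2 0;0.3 0 20 4 0;0.3 0 28 6 0;0.3 0 30 6 0;0.3 0 30 6 0;0.3 0 30 6 0;0.3 0 30 6 0;0.3 0 30 6 0;0.3 0 30 6 0;0.3 0 30 6 0;0.3 0 30 6 0;0.3 0 30 6 0;0.3 0 28 5 0;0.3 0 20 4 0;0.3 0 10 2 0;0.3 0 4 1 0;0.3 0 0 0 0;0.3 0 0 0 0;0.3 0 0 0 0",
)

```text
clock: 7.98
tool_pos: [0.556, -0.2282, 0.3581]
eef_rot: [-0.7, -0.102, 0.7, -0.101]
contact_force: [-0.2, 0.6, -0.8]
opening: 0.32
```

```bash
python3 st.py .5564 -.2308 .3576;python3 - <<'E'
from h import *
a,_=snap('top');b,_=snap('scene')
f=lambda i,u0,u1,v0,v1:cv2.resize(i[v0:v1,u0:u1],None,fx=4,fy=4,interpolation=cv2.INTER_CUBIC)
cv2.imwrite('pics/jig1.png',np.hstack([f(a,270,370,140,260),f(b,130,230,130,250)]))
s=r.get_state(); print(proj('scene',s['tool_pos']-[0,0,.147+.045]), proj('scene',s['tool_pos']-[0,0,.147]))
E
```

```text
t 7.9833 q [ 0.3832  0.7121 -0.1225  1.69    0.1158  0.7474 -1.0764] pos [ 0.556  -0.2282  0.3581] tooly deg -73.4219827712352 xz [-0.0003  0.0015 -1.    ] F [-0.2098  0.5947 -0.8171] M [ 0.0415 -0.0029 -0.0132] op 0.31994307872994443
shift in tool mm [0.5442 2.5811 0.3161]
[182.37785964 171.63262128] [181.0158185  158.56496757]
```

View pics/jig1.png

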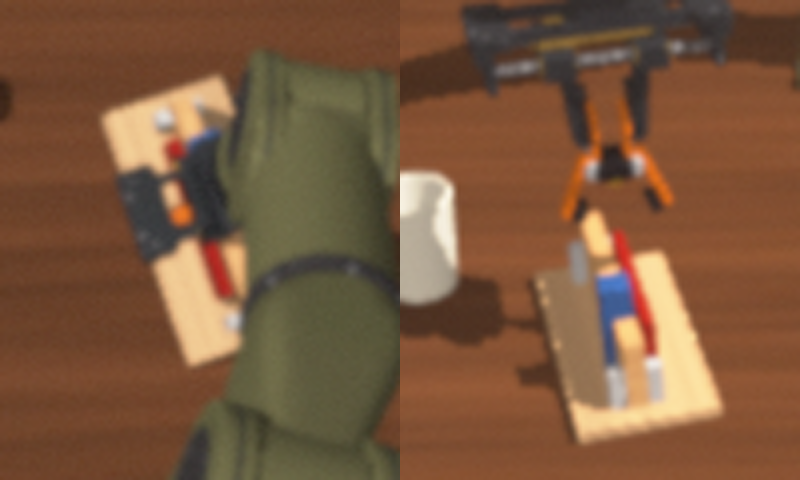

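Emit:
carry_out(
  targets="0.3 5 2.5 0 0.002;0.3 10 0 0 0;0.3 10 0 0 0;0.3 5 0 0 0;0.3 0 0 0 0;0.3 0 0 0 0",
)

```text
clock: 8.58
tool_pos: [0.5563, -0.2326, 0.3274]
eef_rot: [-0.699, -0.101, 0.7, -0.1]
contact_force: [0.1, 1.0, -0.4]
opening: 0.324
```

```bash
python3 st.py .5564 -.2308 .277;python3 - <<'E'
from h import *
b,_=snap('scene')
f=lambda i,u0,u1,v0,v1:cv2.resize(i[v0:v1,u0:u1],None,fx=6,fy=6,interpolation=cv2.INTER_CUBIC)
cv2.imwrite('pics/jig2.png',f(b,140,225,140,240))
E
```

```text
t 8.5833 q [ 0.3849  0.756  -0.1149  1.7086  0.1245  0.6855 -1.0815] pos [ 0.5563 -0.2326  0.3274] tooly deg -73.67808670645074 xz [-0.0014  0.0005 -1.    ] F [ 0.0942  0.9571 -0.4468] M [ 0.0348  0.0005 -0.0115] op 0.32404649077425646
shift in tool mm [50.4328 -1.6537 -0.6505]
```

View pics/jig2.png

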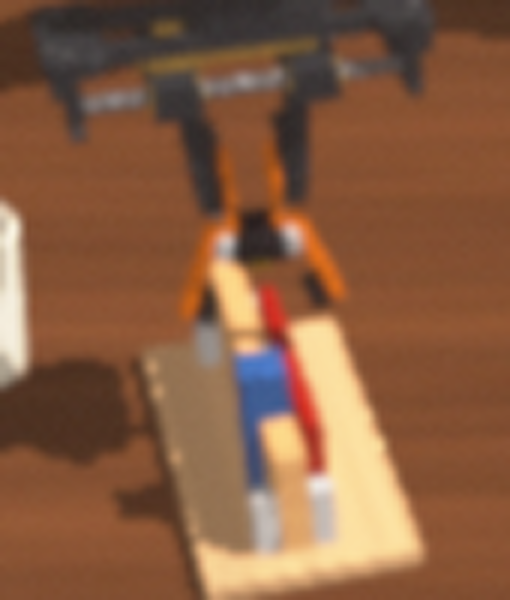

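The jaws hang either side of the bar and batten: the left jaw is at (190,310), the right at (330,290), with bar and batten between x=215 and 275. I'll lower until just above touch.

Emit:
carry_out(
  targets="0.3 6 -1 0 -0.005;0.3 8 0 0 0;0.3 8 0 0 0;0.3 5 0 0 0;0.3 3 0 0 0;0.3 0 0 0 0;0.3 0 0 0 0;0.3 0 0 0 0",
)

```text
clock: 9.3
tool_pos: [0.5564, -0.2318, 0.2985]
eef_rot: [0.7, 0.102, -0.699, 0.102]
contact_force: [0.2, -0.8, -1.0]
opening: 0.322
```

```bash
python3 st.py .5564 -.2308 .277
```

```text
t 9.3 q [ 0.3802  0.7967 -0.1093  1.7297  0.1344  0.6217 -1.0867] pos [ 0.5564 -0.2318  0.2985] tooly deg -73.39255491843622 xz [ 0.0006 -0.0003 -1.    ] F [ 0.1886 -0.7778 -0.9921] M [ 0.0622 -0.0118 -0.0361] op 0.3217563655787882
shift in tool mm [21.4592 -0.959  -0.3075]
```

Emit:
carry_out(
  targets="0.3 4 -0.5 0 0;0.3 4 0 0 0;0.3 2 0 0 0;0.3 0 0 0 0;0.3 0 0 0 0",
)

```text
clock: 9.72
tool_pos: [0.556, -0.2312, 0.288]
eef_rot: [-0.7, -0.102, 0.7, -0.102]
contact_force: [-0.2, 0.2, -0.8]
opening: 0.324
```

```bash
cat > avg.py <<'E'
from h import *
from scipy.spatial.transform import Rotation as Ro
np.set_printoptions(precision=4,suppress=True)
F=[];p=[];Mo=[];yw=[]
for i in range(8):
    s=r.get_state(); F.append(s['contact_force']);p.append(s['tool_pos']);Mo.append(s['moment']); M=Ro.from_quat(s['eef_rot']).as_matrix(); yw.append(np.degrees(np.arctan2(M[1,1],M[0,1])))
    eyes.snapshot('scene')
F=np.array(F);a=np.radians(16.7);pm=np.mean(p,0); q=pm[:2]-[.557,-.2327]; ux=np.array([np.cos(a),np.sin(a)]);uy=np.array([-ux[1],ux[0]])
f=F.mean(0)
print('t',s['clock'],'F',f,'sd',F.std(0),'F jig x,y',f[:2]@ux,f[:2]@uy,'Mom',np.mean(Mo,0)); print('pos',pm,'sd',np.std(p,0),'seat jig x,y',q@ux,q@uy,'seat z',pm[2]-.192,'yaw',np.mean(yw),'tilt',M[:,0],'op',s['opening'])
E
python3 avg.py
```

```text
t 10.0667 F [ 0.0104  0.0894 -0.816 ] sd [0.5058 0.3773 0.3017] F jig x,y 0.0356402395785847 0.08262180939578684 Mom [ 0.0269 -0.0002 -0.0248]
pos [ 0.5561 -0.2313  0.2883] sd [0.     0.     0.0001] seat jig x,y -0.0004728256776304802 0.0016242052317963958 seat z 0.09628655627259353 yaw -73.39491414134031 tilt [ 0.0003 -0.0002 -1.    ] op 0.32354001043775077
```

Emit:
carry_out(
  targets="0.3 3 0 0 0;0.3 3 0 0 0;0.3 2 0 0 0;0.3 0 0 0 0;0.3 0 0 0 0",
)

```text
clock: 10.53
tool_pos: [0.556, -0.2312, 0.2799]
eef_rot: [-0.7, -0.102, 0.7, -0.102]
contact_force: [-0.1, 0.1, -1.2]
opening: 0.318
```

Emit:
carry_out(
  targets="0.3 2 0 0 0;0.3 0 0 0 0;0.3 0 0 0 0",
)

```text
clock: 10.78
tool_pos: [0.556, -0.2312, 0.2782]
eef_rot: [-0.7, -0.102, 0.7, -0.102]
contact_force: [0.9, -0.5, -1.6]
opening: 0.327
```

Emit:
carry_out(
  targets="0.3 2 0 0 0;0.3 0 0 0 0;0.3 0 0 0 0",
)

```text
clock: 11.03
tool_pos: [0.556, -0.2313, 0.2761]
eef_rot: [-0.7, -0.102, 0.7, -0.102]
contact_force: [0.1, 0.2, -1.8]
opening: 0.325
```

Emit:
carry_out(
  targets="0.3 1.5 0 0 0;0.3 0 0 0 0;0.3 0 0 0 0",
)

```text
clock: 11.28
tool_pos: [0.556, -0.2312, 0.2747]
eef_rot: [-0.7, -0.102, 0.7, -0.102]
contact_force: [-0.3, 0.5, -0.2]
opening: 0.321
```

Emit:
carry_out(
  targets="0.3 1.5 0 0 0;0.3 0 0 0 0;0.3 0 0 0 0",
)

```text
clock: 11.53
tool_pos: [0.556, -0.2313, 0.2731]
eef_rot: [-0.7, -0.102, 0.7, -0.102]
contact_force: [-0.5, -0.3, -0.5]
opening: 0.32
```

Emit:
carry_out(
  targets="0.3 1.5 0 0 0;0.3 0 0 0 0;0.3 0 0 0 0",
)

```text
clock: 11.78
tool_pos: [0.556, -0.2313, 0.2716]
eef_rot: [-0.7, -0.102, 0.7, -0.102]
contact_force: [-0.6, -0.2, -0.5]
opening: 0.321
```

Emit:
carry_out(
  targets="0.3 1.5 0 0 0;0.3 0 0 0 0;0.3 0 0 0 0",
)

```text
clock: 12.03
tool_pos: [0.556, -0.2312, 0.2701]
eef_rot: [-0.7, -0.102, 0.7, -0.102]
contact_force: [0.1, 0.3, -1.1]
opening: 0.319
```

```bash
python3 avg.py
```

```text
t 12.3833 F [ 0.2146  0.1028 -0.861 ] sd [0.5947 0.2797 0.5268] F jig x,y 0.2351302365303932 0.03681953521624787 Mom [0.006  0.0104 0.0072]
pos [ 0.556  -0.2313  0.2702] sd [0.     0.     0.0001] seat jig x,y -0.0004961891203675192 0.001659907459732792 seat z 0.07823525489238253 yaw -73.39324644568936 tilt [ 0.0001 -0.0001 -1.    ] op 0.32181686102272866
```

No contact yet.

Emit:
carry_out(
  targets="0.3 1.5 0 0 0;0.3 0 0 0 0;0.3 0 0 0 0",
)

```text
clock: 12.68
tool_pos: [0.5562, -0.2313, 0.2689]
eef_rot: [0.7, 0.102, -0.7, 0.102]
contact_force: [-0.4, 0.0, 0.4]
opening: 0.324
```

Emit:
carry_out(
  targets="0.3 1.5 0 0 0;0.3 0 0 0 0;0.3 0 0 0 0",
)

```text
clock: 12.93
tool_pos: [0.5562, -0.2313, 0.2673]
eef_rot: [0.7, 0.102, -0.7, 0.102]
contact_force: [0.3, -1.1, 1.6]
opening: 0.326
```

```bash
python3 avg.py
```

```text
t 13.2833 F [ 0.0459 -0.5753  1.1427] sd [0.3776 0.3807 0.305 ] F jig x,y -0.12135863019054435 -0.5642553070104259 Mom [-0.0287 -0.0571 -0.0037]
pos [ 0.5562 -0.2313  0.2674] sd [0. 0. 0.] seat jig x,y -0.0004087311711088423 0.0015631138019244566 seat z 0.07535341720142463 yaw -73.39567403299334 tilt [ 0.0004 -0.0002 -1.    ] op 0.3208356910679345
```

Contact: Fz has risen by about 2 N, which is roughly 1 mm of foot travel. I'll press about 2 mm more.

Emit:
carry_out(
  targets="0.3 1 0 0 0;0.3 1 0 0 0;0.3 0 0 0 0;0.3 0 0 0 0",
)

```text
clock: 13.67
tool_pos: [0.5562, -0.2313, 0.2653]
eef_rot: [0.7, 0.102, -0.7, 0.102]
contact_force: [0.6, -0.3, 1.3]
opening: 0.324
```

```bash
python3 avg.py
```

```text
t 14.0167 F [ 0.415  -0.3329  2.3495] sd [0.4445 0.385  0.7768] F jig x,y 0.30181219938018855 -0.4380657226712454 Mom [-0.1034 -0.1367 -0.003 ]
pos [ 0.5561 -0.2313  0.2653] sd [0. 0. 0.] seat jig x,y -0.0004337047506806083 0.0015634617470731058 seat z 0.07331640429770875 yaw -73.39666540618671 tilt [ 0.0004 -0.0002 -1.    ] op 0.32487113846841353
```

Emit:
carry_out(
  targets="0.3 0 0 -1 0;0.3 0 0 -2 0;0.3 0 0 -2 0;0.3 0 0 -2 0;0.3 0 0 -2 0;0.3 0 0 -1 0;0.3 0 0 0 0;0.3 0 0 0 0",
)

```text
clock: 14.73
tool_pos: [0.5657, -0.2281, 0.2652]
eef_rot: [0.7, 0.102, -0.7, 0.102]
contact_force: [-2.9, 0.4, 3.0]
opening: 0.32
```

```bash
python3 avg.py; python3 - <<'E'
from h import *
b,_=snap('scene')
f=lambda i,u0,u1,v0,v1:cv2.resize(i[v0:v1,u0:u1],None,fx=7,fy=7,interpolation=cv2.INTER_CUBIC)
cv2.imwrite('pics/sl1.png',f(b,145,225,155,235))
E
```

```text
t 15.0833 F [-2.1576  0.3041  2.3739] sd [0.5104 0.3841 0.4463] F jig x,y -1.979191759596732 0.9112303130144622 Mom [0.1327 0.4395 0.0019]
pos [ 0.5657 -0.2281  0.2652] sd [0. 0. 0.] seat jig x,y 0.009654624140586376 0.0018833549787921104 seat z 0.07322193223856394 yaw -73.38095078244054 tilt [ 0.0001  0.0004 -1.    ] op 0.32155277328116355
```

View pics/sl1.png

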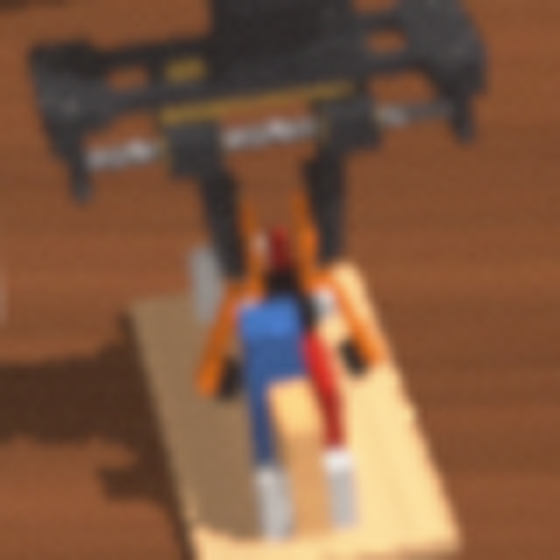

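The jaws straddle bar and batten, left jaw at (225,380) and right at (360,355), with the stop at (270,320) ahead. The drag is about 2 N of friction. I'll go on slowly.

Emit:
carry_out(
  targets="0.3 0 0 -1 0;0.3 0 0 -1 0;0.3 0 0 -1 0;0.3 0 0 0 0;0.3 0 0 0 0",
)

```text
clock: 15.6
tool_pos: [0.5686, -0.2279, 0.2653]
eef_rot: [0.7, 0.102, -0.7, 0.102]
contact_force: [-2.1, -0.8, 2.2]
opening: 0.322
```

Emit:
carry_out(
  targets="0.3 0 0 -1 0;0.3 0 0 -1 0;0.3 0 0 0 0;0.3 0 0 0 0",
)

```text
clock: 15.93
tool_pos: [0.5706, -0.2271, 0.2653]
eef_rot: [0.7, 0.102, -0.699, 0.102]
contact_force: [-1.7, -0.4, 2.2]
opening: 0.32
```

Emit:
carry_out(
  targets="0.3 0 0 -1 0;0.3 0 0 0 0;0.3 0 0 0 0",
)

```text
clock: 16.18
tool_pos: [0.5715, -0.2267, 0.2653]
eef_rot: [0.7, 0.102, -0.7, 0.102]
contact_force: [-2.3, -1.0, 2.5]
opening: 0.323
```

Emit:
carry_out(
  targets="0.3 0 0 -1 0;0.3 0 0 0 0;0.3 0 0 0 0",
)

```text
clock: 16.43
tool_pos: [0.5724, -0.2263, 0.2652]
eef_rot: [0.7, 0.102, -0.7, 0.102]
contact_force: [-2.1, -1.1, 2.3]
opening: 0.325
```

Emit:
carry_out(
  targets="0.3 0 0 -1 0;0.3 0 0 0 0;0.3 0 0 0 0",
)

```text
clock: 16.68
tool_pos: [0.5734, -0.226, 0.2652]
eef_rot: [0.7, 0.102, -0.7, 0.102]
contact_force: [-2.2, -0.2, 2.5]
opening: 0.325
```

Emit:
carry_out(
  targets="0.3 0 0 -0.7 0;0.3 0 0 0 0;0.3 0 0 0 0",
)

```text
clock: 16.93
tool_pos: [0.574, -0.2259, 0.2652]
eef_rot: [0.7, 0.102, -0.7, 0.102]
contact_force: [-2.2, -0.7, 2.3]
opening: 0.324
```

```bash
python3 avg.py
```

```text
t 17.2833 F [-2.1835 -0.412   2.51  ] sd [0.4261 0.3746 0.4084] F jig x,y -2.2098587095868396 0.2327958094030348 Mom [-0.0519  0.5255  0.0155]
pos [ 0.574  -0.2259  0.2652] sd [0. 0. 0.] seat jig x,y 0.01822733336163827 0.0016763646840924646 seat z 0.07322725945253261 yaw -73.39223899341943 tilt [ 0.0001  0.     -1.    ] op 0.31785299608975176
```

Emit:
carry_out(
  targets="0.3 0 0 -0.7 0;0.3 0 0 0 0;0.3 0 0 0 0",
)

```text
clock: 17.58
tool_pos: [0.5747, -0.2257, 0.2652]
eef_rot: [0.7, 0.102, -0.7, 0.102]
contact_force: [-2.4, -0.1, 1.9]
opening: 0.322
```

Emit:
carry_out(
  targets="0.3 0 0 -0.7 0;0.3 0 0 0 0;0.3 0 0 0 0",
)

```text
clock: 17.83
tool_pos: [0.5754, -0.2255, 0.2652]
eef_rot: [0.7, 0.102, -0.7, 0.102]
contact_force: [-2.9, -1.4, 3.4]
opening: 0.326
```

Emit:
carry_out(
  targets="0.3 0 0 -0.7 0;0.3 0 0 0 0;0.3 0 0 0 0",
)

```text
clock: 18.08
tool_pos: [0.5761, -0.2253, 0.2653]
eef_rot: [0.7, 0.102, -0.7, 0.102]
contact_force: [-1.9, -0.3, 2.2]
opening: 0.325
```

Emit:
carry_out(
  targets="0.3 0 0 -0.7 0;0.3 0 0 0 0;0.3 0 0 0 0",
)

```text
clock: 18.33
tool_pos: [0.5767, -0.2251, 0.2653]
eef_rot: [0.7, 0.102, -0.7, 0.102]
contact_force: [-2.7, -0.4, 2.4]
opening: 0.322
```

Emit:
carry_out(
  targets="0.3 0 0 -0.7 0;0.3 0 0 0 0;0.3 0 0 0 0",
)

```text
clock: 18.58
tool_pos: [0.5771, -0.225, 0.2652]
eef_rot: [-0.7, -0.102, 0.7, -0.102]
contact_force: [-3.3, -0.3, 3.7]
opening: 0.324
```

```bash
python3 avg.py
```

```text
t 18.9333 F [-3.2725 -0.6107  2.9882] sd [0.289 0.331 0.418] F jig x,y -3.30993053739959 0.3554848903157921 Mom [-0.1773  0.7454 -0.0272]
pos [ 0.5772 -0.225   0.2652] sd [0. 0. 0.] seat jig x,y 0.021511825174141432 0.0015601919440690907 seat z 0.07322003484360329 yaw -73.40183842297704 tilt [-0.0004 -0.0002 -1.    ] op 0.3254843184520237
```

Emit:
carry_out(
  targets="0.3 0 0 -0.6 0;0.3 0 0 0 0;0.3 0 0 0 0",
)

```text
clock: 19.23
tool_pos: [0.5774, -0.225, 0.2652]
eef_rot: [-0.699, -0.102, 0.7, -0.102]
contact_force: [-4.3, -1.4, 4.7]
opening: 0.322
```

```bash
python3 avg.py
```

```text
t 19.5833 F [-4.8805 -1.514   4.3899] sd [0.6545 0.4149 0.4823] F jig x,y -5.109738673169281 -0.047689717920959274 Mom [-0.2872  1.1337 -0.003 ]
pos [ 0.5774 -0.225   0.2652] sd [0. 0. 0.] seat jig x,y 0.021781583551835234 0.0015418329272726694 seat z 0.07317967421126953 yaw -73.41068212426194 tilt [-0.0014 -0.0002 -1.    ] op 0.32414604724380736
```

The spine is on the stop: −5.1 N along jig x, about 3 N over the sliding friction. I'll centre by 1.5 mm and press in 0.5 mm more before releasing slowly.

Emit:
carry_out(
  targets="0.3 0.5 0.5 0 0;0.3 0 0.5 0 0;0.3 0 0.5 0 0;0.3 0 0 0 0;0.3 0 0 0 0",
)

```text
clock: 20.05
tool_pos: [0.5777, -0.2255, 0.2645]
eef_rot: [-0.699, -0.103, 0.7, -0.102]
contact_force: [-5.3, 0.8, 4.3]
opening: 0.322
```

```bash
python3 avg.py; python3 - <<'E'
from h import *
b,_=snap('scene')
f=lambda i,u0,u1,v0,v1:cv2.resize(i[v0:v1,u0:u1],None,fx=7,fy=7,interpolation=cv2.INTER_CUBIC)
cv2.imwrite('pics/st1.png',f(b,145,225,155,235))
E
```

```text
t 20.4 F [-5.5736  0.7929  4.5527] sd [0.5388 0.4921 0.3802] F jig x,y -5.110658321242746 2.361131034940954 Mom [0.1667 1.2895 0.0254]
pos [ 0.5777 -0.2254  0.2645] sd [0. 0. 0.] seat jig x,y 0.021885028934442777 0.00100735334832117 seat z 0.07250432447247729 yaw -73.36946802657431 tilt [-0.0025  0.0014 -1.    ] op 0.3251248173486387
```

View pics/st1.png

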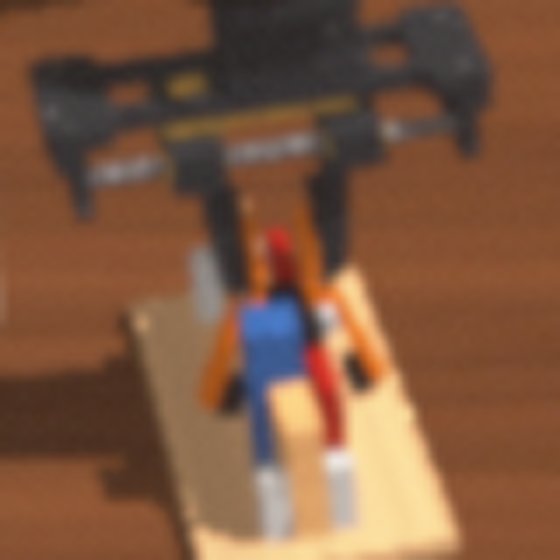

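Emit:
carry_out(
  targets="0.36 0 0 0 0;0.39 0 0 0 0;0.42 0 0 0 0;0.45 0 0 0 0;0.48 0 0 0 0;0.51 0 0 0 0;0.54 0 0 0 0;0.57 0 0 0 0;0.6 0 0 0 0;0.6 0 0 0 0",
)

```text
clock: 21.33
tool_pos: [0.5792, -0.2264, 0.265]
eef_rot: [0.701, 0.102, -0.699, 0.102]
contact_force: [1.0, 0.7, -1.2]
opening: 0.6
```

```bash
python3 avg.py
```

```text
t 21.6833 F [ 0.0952  0.2078 -0.0662] sd [0.5224 0.7669 0.5967] F jig x,y 0.15090953105672875 0.17169290809343765 Mom [0.0302 0.0048 0.0065]
pos [ 0.5788 -0.2263  0.2649] sd [0.0003 0.0001 0.0001] seat jig x,y 0.022729514431546513 -0.00010484550170293262 seat z 0.07294146047962274 yaw -73.3984246354822 tilt [ 0.0005 -0.0002 -1.    ] op 0.603505141070769
```

Emit:
carry_out(
  targets="0.65 0 0 0 0;0.7 0 0 0 0;0.8 0 0 0 0;0.9 0 0 0 0;1 0 0 0 0;1 0 0 0 0;1 0 0 0 0;1 0 0 0 0",
)

```text
clock: 22.4
tool_pos: [0.5783, -0.2262, 0.2647]
eef_rot: [0.7, 0.102, -0.7, 0.102]
contact_force: [-0.6, -0.3, -0.1]
opening: 1.002
```

```bash
python3 avg.py; python3 - <<'E'
from h import *
b,_=snap('scene')
f=lambda i,u0,u1,v0,v1:cv2.resize(i[v0:v1,u0:u1],None,fx=7,fy=7,interpolation=cv2.INTER_CUBIC)
cv2.imwrite('pics/rel.png',f(b,145,225,155,235))
E
```

```text
t 22.75 F [-0.4097 -0.1435 -0.0186] sd [0.2069 0.2311 0.626 ] F jig x,y -0.4336804305455576 -0.01968545808525986 Mom [-0.0028 -0.0089  0.0031]
pos [ 0.5783 -0.2262  0.2647] sd [0. 0. 0.] seat jig x,y 0.02229408159486882 0.00011070422906629796 seat z 0.07272826311392555 yaw -73.39536257783641 tilt [ 0.     -0.0001 -1.    ] op 0.9987968017526923
```

View pics/rel.png

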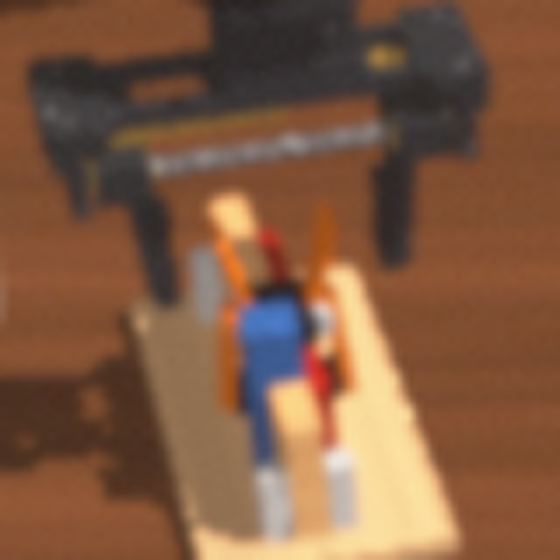

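The clamp has closed with its jaws on bar and batten at (230,380) and (330,370), and the fingers are clear on both sides. I'll retreat straight up and aside.

Emit:
carry_out(
  targets="1 -10 0 0 0;1 -20 0 0 0;1 -25 0 0 0;1 -25 0 0 0;1 -25 0 0 0;1 -20 0 0 0;1 0 15 0 0;1 0 30 15 0;1 0 30 20 0;1 0 30 20 0;1 0 30 20 0;1 0 30 20 0;1 0 30 20 0;1 0 20 10 0;1 0 0 0 0;1 0 0 0 0",
)

```text
clock: 24.18
tool_pos: [0.5188, -0.4695, 0.3901]
eef_rot: [-0.7, -0.101, 0.7, -0.101]
contact_force: [0.2, 0.7, 0.4]
opening: 0.998
```

```bash
sed -n 1,3p m3.py >/dev/null; python3 - <<'E'
from h import *
np.set_printoptions(precision=4,suppress=True)
a,d1=snap('top');b,d2=snap('scene')
f=lambda i,u0,u1,v0,v1:cv2.resize(i[v0:v1,u0:u1],None,fx=5,fy=5,interpolation=cv2.INTER_CUBIC)
cv2.imwrite('pics/fin.png',np.hstack([f(a,285,365,140,240),f(b,150,230,150,250)]))
cv2.imwrite('pics/fin_full.png',b)
yaw=np.radians(16.7); o=np.array([.557,-.2327,0])
for n,im,d,(u0,u1,v0,v1) in(('top',a,d1,(290,352,152,237)),('scene',b,d2,(158,215,165,244))):
    P=cloud(n,d)-o; c,s=np.cos(yaw),np.sin(yaw); L=np.stack([P[...,0]*c+P[...,1]*s,-P[...,0]*s+P[...,1]*c,P[...,2]],-1)
    hsv=cv2.cvtColor(im,cv2.COLOR_BGR2HSV).astype(int); h,sa,v=[hsv[...,i] for i in range(3)]
    w=np.zeros(d.shape,bool); w[v0:v1,u0:u1]=1; w&=d>0; w&=(abs(L[...,0])<.12)&(abs(L[...,1])<.06)
    for k,m in(('orange hi',(h>=4)&(h<=15)&(sa>170)&(v>120)&(L[...,2]>.1)),('black',(v<70)&(L[...,2]>.07)),('red',((h<4)|(h>174))&(sa>170)&(L[...,2]>.06)&(L[...,2]<.09)),('stop',(h>100)&(h<125)&(sa>130)&(L[...,2]>.085))):
        q=L[m&w]; print(n,k,len(q), *( (q.mean(0),q.min(0),q.max(0)) if len(q) else ()))
    q=L[w&(h>=4)&(h<=15)&(sa>170)&(v>120)&(L[...,2]>.1)]
    for sgn in(1,-1):
        t=q[sgn*q[:,1]>0]; print('   handle',sgn,t.mean(0) if len(t) else None)
print(r.get_state()['tool_pos'])
E
```

```text
top orange hi 36 [ 0.022  -0.0082  0.1211] [ 0.0111 -0.0263  0.1013] [0.0339 0.0255 0.1319]
top black 48 [ 0.0204 -0.0006  0.0863] [ 0.0047 -0.0092  0.074 ] [0.0364 0.0088 0.0936]
top red 58 [-0.0076  0.0088  0.068 ] [-0.0662  0.0033  0.0604] [0.0619 0.0133 0.0855]
top stop 37 [ 0.0491 -0.009   0.0981] [ 0.0382 -0.0191  0.0878] [0.0593 0.0009 0.1042]
   handle 1 [0.0231 0.0217 0.1219]
   handle -1 [ 0.0215 -0.0213  0.1207]
scene orange hi 41 [0.0282 0.0077 0.1174] [ 0.0104 -0.0254  0.1002] [0.0389 0.027  0.1278]
scene black 3 [0.0127 0.0029 0.0854] [0.0114 0.     0.0847] [0.0151 0.0058 0.0863]
scene red 17 [0.0232 0.0091 0.0672] [-0.064   0.0034  0.0629] [0.0713 0.0126 0.0882]
scene stop 50 [ 0.0573 -0.0089  0.0941] [ 0.0231 -0.0194  0.0853] [0.0675 0.0017 0.1005]
   handle 1 [0.0266 0.0216 0.1163]
   handle -1 [ 0.0318 -0.0222  0.1198]
[ 0.5207 -0.4665  0.3901]
```

View pics/fin.png

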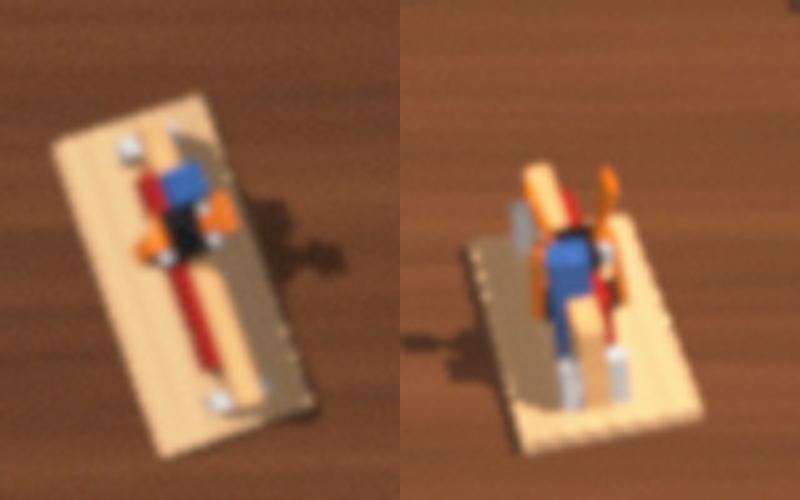

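View pics/fin_full.png

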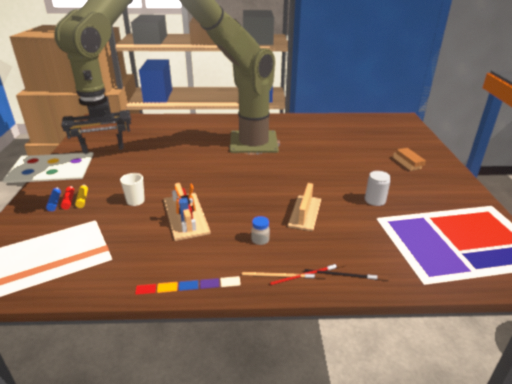

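```bash
python3 -c "
from plant import r
print(r.finish_job())"
```

```text
the job is handed in; nothing more can be done
None
```

I took the clamp off its rail squeezed open and set it down over the bar and batten. I slid it with the foot pressed in until the spine touched the stop, let it close slowly, backed the arm off and handed the job in at about 24.3 s. No verdict was reported.

**Checks before release:**
- **Foot:** I estimate it was pressed in 3 to 4 mm. That comes from first touch, the TCP's travel afterwards, and the downward force rising by about 3 N.
- **Stop:** Contact showed as about 5 N along the bar, of which about 2 N was sliding friction. That is well under the 20 N limit.

**Checks after release (both cameras, arm clear):**
- **Batten:** It moved about 3.8 mm towards the bar, so the gap is about zero.
- **Clamp:** It stands upright. Its spine is centred at about x = 20 to 22 mm on the jig.
- **Bystanders:** The jar, tin and cup look unmoved by eye.

**What disagreed or was not measured:**
- The cameras put the stop face anywhere from about 37 to 43 mm on the jig. The touch implied 39.5 mm, and I relied on the touch.
- I could not read the clamp's grip force on the batten or the foot's travel directly.

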